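# Clear the camera's mat and hold the tall photo panel up to the lens

### The arm

A 6-joint arm with a two-finger parallel gripper is mounted at the origin on the work surface. World frame = base frame: x ahead of the robot, y to its left, z up, the work surface at z = 0. Lengths are in mm, angles in rad, forces in N, time in s.
With the tool pointing down it reaches from about 350 to 875 mm from the base axis. Payload 4.2 kg.
Tool frame: the origin (TCP) lies midway between the tips of the shut fingers; the grasp point (between the pads) lies 19 mm behind it (arm.grip_depth is the distance from the TCP to the grasp point, in mm); z points along the fingers, x is the direction in which the jaws open and shut, and the axes are right-handed (so a half turn about z gives the same grasp; the last joint's range is limited). The gripper opens to 85 mm and grips with 20 to 120 N. Pads are 22 mm wide; open, the fingers measure 114 mm over their backs; the gripper's body (76 mm by 85 mm) begins 54 mm behind the grasp point. The pads swing forward as they close: fully open they stand 13 mm farther back than shut.
Start: joints at [1.425, 0.385, 0.008, 0, -1.194, -0.259], TCP at [246.113, 574.48, 231.312] pointing down, gripper open.
Joint ranges: [-3.14, 3.14], [-1.21, 2.06], [-1.07, 1.41], [-3.16, 2.05], [-2.99, -0.16], [-3.1, 3.1]. Speed limits (rad/s): [2.79, 2.79, 3.14, 3.14, 3.14, 3.14].

### API

Orientations are given as a unit quaternion [x, y, z, w].
In Python, from bench import arm, eyes, find_in, silhouettes gives the robot as it stands. The module is installed in compiled form; this text tells all that it offers.
- The arm moves only by the tool play_rows, never from a script. Its arguments are lists of equal length, an entry for each row: "offset": the shift along the world's x, y, z in mm, a list of three; "turn": the turn about the world's z in rad. In form: {"offset": [[x, y, z], ...], "turn": [turn, ...]}. A call has 1 to 12 rows; each row shifts and turns the pose as measured when the row begins; what a row does not reach is not made up. A row lasts 1/10 s, in which the tool goes at most 50 mm and 8.59 degrees, less where a joint would pass 70% of its speed; a pose out of reach is approached as far as the arm can. A call is refused whole if a number of a shift passes 50 or a number of a turn 0.15, either way. A call with a gripper value outside its range is refused whole. "grip" is the gripper's target within -1 to 1 (fully open at 1, half-way at 0, shut at -1), set as the call begins (left out, the last holds). The fingers move at their own pace and stop on an object; the grip force is fixed at half the most. Time passes only in rows, so rows that do not move let the fingers close. It gives the time, the measured TCP pose, the force and the opening at its end, in the units of the state.
- arm.read_state(): the state, without advancing time (a new reading comes with each control period).
- eyes.get_image(name): name is "scene" or "top"; returns (picture, depth): 400x640x3 uint8, red, green, blue; 400x640 float32, mm along the optical axis (not along the pixel's ray), 0 where there is no reading.
- eyes.camera_params(name): a dict with "camera_matrix" (3x3 intrinsics, pixels), "camera_from_world" (4x4, takes a point from world to camera coordinates). Camera axes: x right, y down, z forward; pixel columns grow to the right and rows downward; lengths in mm; the calibration is good to about 2 mm. A picture is of the moment at which its call begins. camera_params takes no time and is no camera call.
- arm.job_done(): hands the job in, once; it reports no verdict.
Trained networks look in the newest picture that a camera, given by its name, has taken for a name from the list of things; names that differ only in an ending like _2 or _b are one class to them, and where a whole thing is asked for, a point or a joint stands for the part that bears it (a point fixed in the world has none). Each returns a list of dicts, best first, with "score" (0 to 1); they miss things now and then, are a little off and sometimes report something else, mostly with a low value. They report only what shows in the picture. A call takes as long as a camera call.
- find_in(camera, query): "bbox" ([centre column, centre row, width, height] in pixels, round what is visible of it).
- silhouettes(camera, query): "mask" (400x640 bool, what is visible of it) and "bbox" ([centre column, centre row, width, height] in pixels, round what is visible of it).
The state is a dict: "clock": time; "joints": joint angles; "joint_vel": joint speeds; "joint_efforts": joint torques, N m; "position": TCP position; "ee_rot": TCP orientation; "contact_force": force on the tool from outside, world axes, zero at the start; "wrist_torque": the same for the moment, N m; "gripper_width": finger opening in mm.
Only numpy, scipy, OpenCV 4.12 (cv2) and the standard library are available. Lean on these libraries where they do the work, as an engineer would, in place of code of your own. Each camera call takes 0.05 s, during which the arm holds its last target. There are 200 camera calls.

### The job

First clear the grey mat in front of the camera by stacking the loose photo block that lies on it squarely on the pile of two, edges flush all round, and let go of it. Then take the tallest photo panel out of the slotted wooden rack and hold it up in the air for the camera: upright way up, picture towards the lens and square to it (lean the panel back to match the camera's downward tilt), panel centre on the lens axis, 200 mm in front of the lens. Finish while still holding it there, without shifting the pile, the camera, the other panels or the other things on the desk.

Things in the scene. Friction and masses are not known exactly. Their poses are not given: they have to be found in the camera images.
- loose_block_centre (a point): the loose block: white acrylic photo block lying flat, 80 (x) x 55 (y) x 14 (z) mm, about 75 g, picture on top; the point is its centre, 7 mm above its underside; x along its length, y across, z up. It starts on the grey mat, a fixed mat 160 x 160 x 3 mm on the desk, in front of the camera
- pile_top_centre (a point): the upper block of the pile of two: white acrylic photo block lying flat, 80 (x) x 55 (y) x 14 (z) mm, about 75 g, picture on top; the point is its centre, 7 mm above its underside; x along its length, y across, z up. It starts flush on the lower one, with its top 28 mm above the desk
- pile_bottom_centre (a point): the lower block of the pile, resting on the desk: white acrylic photo block lying flat, 80 (x) x 55 (y) x 14 (z) mm, about 75 g, picture on top; the point is its centre, 7 mm above its underside; x along its length, y across, z up
- panel_tall_centre (a point): the tallest panel: rigid white board 90 wide (y) x 150 tall (z) x 6 thick (x) mm, about 110 g; picture on its +x face, plain grey back; the point is its centre; x square to the picture and out of it, y along its width, z up along its height; stands in one slot of the rack (which slot varies). In the rack its top edge is 158 mm above the desk.
- panel_square_centre (a point): another panel, to be left in the rack: 90 wide x 90 tall x 6 mm; picture on its +x face, plain grey back; the point is its centre; x square to the picture and out of it, y along its width, z up along its height; stands in one slot of the rack (which slot varies). Top edge 98 mm above the desk
- panel_wide_centre (a point): another panel, to be left in the rack: 115 wide x 85 tall x 6 mm; picture on its +x face, plain grey back; the point is its centre; x square to the picture and out of it, y along its width, z up along its height; stands in one slot of the rack (which slot varies). Top edge 93 mm above the desk
- lens_front (a point): centre of the front glass of the black camera (112 mm wide, 68 mm high; lens 66 mm across, 70 mm long) on its fixed post, about 250 mm above the desk; x points back into the camera along the lens axis, y across the camera, z up out of its top. The camera looks along -x, level or tilted somewhat down
- view_point (a point): empty point on the lens axis, 200 mm in front of the lens, where the panel's centre belongs; it has the same axes as lens_front: x along the lens axis towards the camera, y across, z up square to the axis. A panel shown rightly has its own x, y, z along these
- camera (a joint): downward tilt of the camera in rad: 0 = looks level, 0.3 = looks 0.3 rad downward; it stays where it is set (do not touch)
- loose_block: the loose block as a body; origin at the centre of its underside
- panel_tall: the tallest panel as a body; origin at the centre of its lower edge
- station: fixed base of the camera; origin on the desk under the centre of the grey mat; +x towards the camera post, 295 mm away
- rack: the fixed rack: a pale wooden block 130 x 140 x 30 mm with three parallel slots 38 mm apart, 22 mm deep and 7.6 mm wide (loose fit: draw a panel straight up); origin on the desk under its centre; x across the slots, y along them
- phone: bystander: phone lying flat, 148 x 72 x 8 mm; origin at the centre of its underside
- tape_roll: bystander: roll of tape lying flat, 96 mm across, 25 mm high; origin at the centre of its underside
- spare_lens: bystander: black lens standing upright, 70 mm across, 78 mm high; origin at the centre of its underside

How it is judged (in metres and radians):
On the way, in this order (a step that is already met when the one before it is completed fails the run):
1. the loose block lies squarely on the pile and is let go (x of loose_block_centre in the frame of pile_top_centre between -0.007 and 0.007 m and y of loose_block_centre in the frame of pile_top_centre between -0.007 and 0.007 m and z of loose_block_centre in the frame of pile_top_centre between 0.011 and 0.017 m and angle between the x axis of loose_block_centre and the x axis of pile_top_centre, either way round below 0.14 rad and angle between loose_block_centre's own z axis and vertical below 0.1 rad and x of pile_top_centre in the frame of pile_bottom_centre between -0.007 and 0.007 m and y of pile_top_centre in the frame of pile_bottom_centre between -0.007 and 0.007 m and angle between the x axis of pile_top_centre and the x axis of pile_bottom_centre, either way round below 0.14 rad and z of pile_top_centre in the frame of pile_bottom_centre above 0.011 m and distance of pile_bottom_centre from where it was at the start of the episode below 0.02 m and contact force between loose_block and the fingers below 0.1 N and linear speed of loose_block below 0.02 m/s), for 0.3 s.
2. the tall panel is held up square to the lens (x of panel_tall_centre in the frame of view_point between -0.025 and 0.025 m and y of panel_tall_centre in the frame of view_point between -0.02 and 0.02 m and z of panel_tall_centre in the frame of view_point between -0.02 and 0.02 m and angle between the x axis of panel_tall_centre and the x axis of view_point, either way round below 0.16 rad and angle between the z axis of panel_tall_centre and the z axis of view_point, either way round below 0.16 rad and angle between panel_tall_centre's own z axis and vertical below 0.8 rad and x of lens_front in the frame of panel_tall_centre above 0.1 m and contact force between panel_tall and the fingers above 1 N and contact force between panel_tall and station below 0.1 N and contact force between panel_tall and rack below 0.1 N and contact force between panel_tall and loose_block below 0.1 N and linear speed of panel_tall below 0.03 m/s and angular speed of panel_tall below 0.2 rad/s), for 0.3 s.
At the end, for the whole second after the job is handed in: Three blocks in one pile, released, each flush within 7 mm and 0.14 rad, lowest within 20 mm of its start. Tall panel held still in the fingers, touching nothing else, right way up, picture to the lens, centre within 20 mm of the axis and 200 +/- 25 mm from the lens, axes within 0.16 rad (all of step 1 and all of step 2); the arm keeps its last pose, push and grip.
It fails at once if the camera is pushed out of its aim (distance of lens_front from where it was at the start of the episode above 0.01 m).
It fails at once if another panel is taken or knocked out of its place (distance of any of panel_square_centre, panel_wide_centre from where it was at the start of the episode above 0.025 m).
It fails at once if a bystander is pushed away (distance of any of phone, tape_roll, spare_lens from where it was at the start of the episode above 0.025 m).
It also fails if it takes over 51 s, if anything falls off the work surface, if the arm or the gripper's body presses on something with over 40 N, if the wrist force passes 120 N, or if a joint passes its speed limit or range.

## Working session

There is one attempt and no reset: what is moved stays moved. The work goes in short steps, Python scripts to look and compute and a tool call to move; the robot and the scene stay as the last step left them, time stands still between calls to the robot, and variables do not carry over. Pictures are saved under pics/ and viewed, on a budget of 10 in all, crops included, one or two more only if the job needs it, and the job is handed in when it is done.

Besides the shell and the picture viewer there is one more tool, called after "Emit:" by a JSON object that holds its "fn" and its "kwargs". play_rows: Moves the arm, as the interface text tells. Its arguments: {"type":"object","properties":{"offset":{"type":"array","items":{"type":"array","items":{"type":"number"}}},"turn":{"type":"array","items":{"type":"number"}},"grip":{"type":"number"}},"required":["offset","turn"]}

```bash
mkdir -p pics
cat > h.py <<'E'
import numpy as np, cv2
from bench import arm, eyes, find_in, silhouettes
def world(cam, depth, mask=None):
    p=eyes.camera_params(cam); K=np.array(p["camera_matrix"]); T=np.linalg.inv(np.array(p["camera_from_world"]))
    v,u=np.mgrid[0:400,0:640]; d=depth
    P=np.stack([(u-K[0,2])/K[0,0]*d,(v-K[1,2])/K[1,1]*d,d,np.ones_like(d)],-1)@T.T
    P=P[...,:3]; ok=d>0
    return P[ok&mask] if mask is not None else np.where(ok[...,None],P,np.nan)
def save(cam,img,name): cv2.imwrite(f"pics/{name}.png",img[...,::-1])
E
python3 - <<'E'
from h import *
print(arm.read_state())
for c in ("scene","top"):
    im,d=eyes.get_image(c); save(c,im,c+"0"); np.savez(c+"0.npz",im=im,d=d)
    p=eyes.camera_params(c); print(c,np.round(np.linalg.inv(p["camera_from_world"]),2).tolist(),np.round(p["camera_matrix"],1).tolist())
    for q in ["loose_block","pile_top_centre","panel_tall","panel_square_centre","panel_wide_centre","lens_front","station","rack","phone","tape_roll","spare_lens"]:
        for r in silhouettes(c,q)[:2]:
            P=world(c,d,r["mask"]); print(c,q,round(r["score"],2),np.round(r["bbox"]).astype(int).tolist(),len(P),np.round(np.median(P,0)) if len(P) else '',np.round(np.percentile(P,[2,98],axis=0)).tolist() if len(P) else '')
E
```

```text
{'clock': 0.0, 'joints': array([ 1.42461823e+00,  3.85570555e-01,  6.64836444e-03, -4.95728606e-04,
       -1.19401001e+00, -2.58608818e-01]), 'joint_vel': array([-3.79188842e-04,  1.20926526e-03, -9.45440833e-05, -4.84439736e-04,
       -3.09515985e-04,  9.99593004e-04]), 'joint_efforts': array([ 1.06273109e-05, -3.92287123e+01,  1.88398308e+01,  4.18614417e+00,
       -4.64095589e-03,  3.90541018e-06]), 'position': array([245.88877434, 573.97176951, 230.22244329]), 'ee_rot': array([-5.50458115e-01,  8.34862066e-01, -6.42886838e-04, -8.83321371e-04]), 'contact_force': array([ 0.09464124, -0.640406  , -1.11056006]), 'wrist_torque': array([-0.06183333,  0.05181194,  0.00065996]), 'gripper_width': 85.53090460820971}
scene [[0.89, 0.32, -0.33, 1096.18], [0.46, -0.64, 0.61, -918.31], [-0.01, -0.7, -0.72, 1294.34], [0.0, 0.0, 0.0, 1.0]] [[506.9, 0.0, 317.0], [0.0, 506.9, 196.3], [0.0, 0.0, 1.0]]
scene loose_block 0.74 [308, 178, 24, 21] 288 [428. 243.  15.] [[386.0, 212.0, 1.0], [467.0, 281.0, 21.0]]
scene pile_top_centre 0.57 [290, 250, 24, 19] 409 [537. -77.  26.] [[499.0, -111.0, 13.0]
[... 1886 characters left out ...]
 35, 37] 1087 [720. 193. 292.] [[653.0, 141.0, 252.0], [759.0, 245.0, 315.0]]
top station 0.6 [279, 196, 52, 124] 2989 [513. 191.   7.] [[375.0, 131.0, -3.0], [757.0, 284.0, 312.0]]
top rack 0.62 [436, 229, 41, 34] 1130 [ 492. -316.   31.] [[423.0, -391.0, 8.0], [545.0, -260.0, 89.0]]
top rack 0.25 [207, 235, 20, 42] 854 [454. 471.   8.] [[384.0, 437.0, 1.0], [528.0, 506.0, 15.0]]
top phone 0.98 [207, 237, 19, 43] 833 [454. 471.   8.] [[387.0, 437.0, 1.0], [525.0, 506.0, 15.0]]
top tape_roll 0.84 [427, 170, 30, 30] 269 [ 676. -303.   24.] [[639.0, -352.0, 1.0], [727.0, -261.0, 33.0]]
top spare_lens 0.89 [379, 155, 21, 19] 362 [ 732. -131.   79.] [[702.0, -163.0, 28.0], [765.0, -100.0, 85.0]]
```

```bash
python3 -c "
import cv2,numpy as np
a=cv2.imread('pics/scene0.png');b=cv2.imread('pics/top0.png')
cv2.imwrite('pics/both.png',np.vstack([a[:,:],b])[:,:] if 0 else cv2.resize(np.vstack([a,b]),(480,600)))"
```

```text
(no output)
```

View pics/scene0.png

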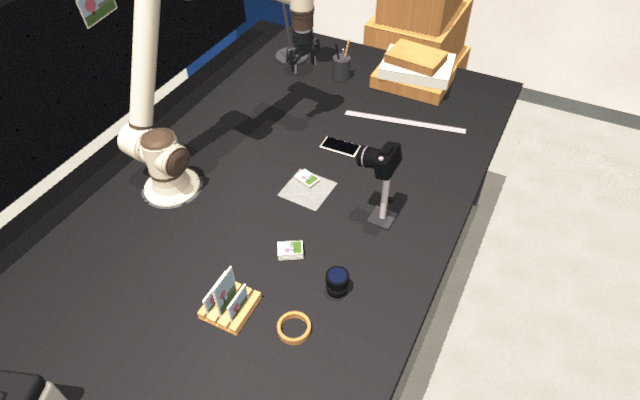

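View pics/top0.png

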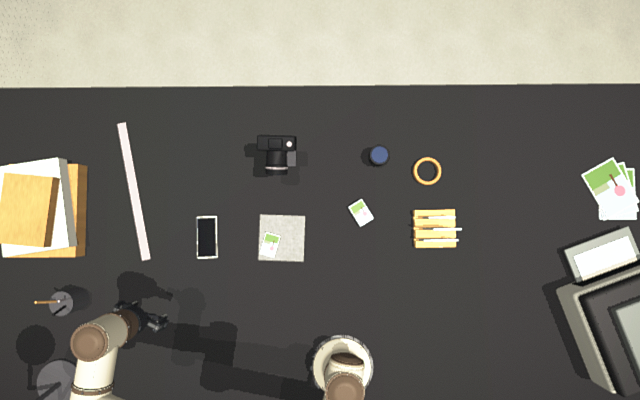

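```bash
cat >> h.py <<'E'
from scipy.optimize import minimize, least_squares
def proj(cam,P):
    p=eyes.camera_params(cam); T=np.array(p["camera_from_world"]); K=np.array(p["camera_matrix"])
    q=(P@T[:3,:3].T+T[:3,3])@K.T; return q[:,:2]/q[:,2:]
def boxfit(masks,x0,size,zc):
    """fit x,y,yaw of a box of given size, centre height zc, to masks {cam:mask}; x4 supersampled soft IoU"""
    c=np.array([[a,b,e] for a in(-.5,.5) for b in(-.5,.5) for e in(-.5,.5)])*size
    def cost(p):
        R=np.array([[np.cos(p[2]),-np.sin(p[2]),0],[np.sin(p[2]),np.cos(p[2]),0],[0,0,1]]); P=c@R.T+[p[0],p[1],zc]; s=0
        for cam,m in masks.items():
            h=cv2.convexHull(proj(cam,P).astype(np.float32))[:,0]
            o=np.floor(h.min(0))-20; w=np.zeros((600,600),np.uint8)
            cv2.fillConvexPoly(w,np.round(((h-o+.5)*8-.5)*16).astype(np.int32),255,shift=4)
            a=cv2.resize(w,(75,75),interpolation=cv2.INTER_AREA)/255.
            o=o.astype(int); b=m[o[1]:o[1]+75,o[0]:o[0]+75].astype(float); a=a[:b.shape[0],:b.shape[1]]
            s+=np.minimum(a,b).sum()/np.maximum(a,b).sum()
        return -s/len(masks)
    best=min((minimize(cost,[x0[0],x0[1],y],method="Nelder-Mead",options=dict(initial_simplex=np.array([[0,0,0],[6,0,0],[0,6,0],[0,0,.25]])+[x0[0],x0[1],y])) for y in np.arange(-1.5,1.6,.5)),key=lambda r:r.fun)
    return best.x,-best.fun
E
cat > m1.py <<'E'
from h import *
D={};I={}
for c in ("scene","top"):
    ds=[];
    for k in range(6): im,d=eyes.get_image(c); ds.append(d)
    D[c]=np.median(ds,0); I[c]=im; np.savez(c+"1.npz",im=im,d=D[c])
M={}
for q,x0,s,zc in [("loose_block",(428,245),(80,55,14),10),("pile_top_centre",(537,-75),(80,55,28),14),("rack",(485,-328),(130,140,30),15)]:
    m={c:silhouettes(c,q)[0]["mask"] for c in D}; M[q]=m
    for cs in (("scene",),("top",),("scene","top")):
        if q=="rack" and cs!=("top",): continue
        print(q,cs,*[np.round(v,3) for v in boxfit({c:m[c] for c in cs},x0,s,zc)])
for q in ["panel_tall","lens_front","station"]: M[q]={c:silhouettes(c,q)[0]["mask"] for c in D}
np.savez("masks.npz",**{q+"_"+c:M[q][c] for q in M for c in M[q]})
for c in D:
    P=world(c,D[c],M["lens_front"][c]); np.save("cam_"+c+".npy",P)
for c in D:
    P=world(c,D[c]); 
    # mat: grey pixels
    im=I[c].astype(int); g=(im.max(-1)-im.min(-1)<30)&(im.mean(-1)>90)&(abs(P[...,2]-3)<12)&(abs(P[...,0]-475)<130)&(abs(P[...,1]-190)<120)
    g=g|M["loose_block"][c]
    print(c,"mat",g.sum(),np.nanmean(P[g],0),[np.round(v,3) for v in boxfit({c:g},(478,188),(160,160,3),1.5)])
w=world("scene",D["scene"],M["panel_tall"]["scene"]); w=w[w[:,2]>45]
c0=np.median(w,0); 
for _ in range(3):
    A=np.c_[w[:,1]-c0[1],w[:,2]-c0[2],np.ones(len(w))]; s=np.linalg.lstsq(A,w[:,0],rcond=None)[0]; r=w[:,0]-A@s; w=w[abs(r)<4]
print("panel_tall plane x =",s[2],"+",s[0],"dy",s[1],"dz at",c0,len(w),"y",np.percentile(w[:,1],[1,99]),"z",np.percentile(w[:,2],[1,99]))
E
python3 m1.py
python3 - <<'E'
import cv2,numpy as np
a=cv2.imread('pics/scene0.png');b=cv2.imread('pics/top0.png')
t=[cv2.resize(x,(400,300),interpolation=cv2.INTER_CUBIC) for x in (a[130:220,330:450],a[262:337,185:285],b[120:180,240:320],b[195:255,400:480])]
cv2.imwrite('pics/crop.png',np.vstack([np.hstack(t[:2]),np.hstack(t[2:])]))
E
```

```text
loose_block ('scene',) [ 4.24438e+02  2.47315e+02 -3.10000e-01] 0.937
loose_block ('top',) [ 4.29442e+02  2.47823e+02 -2.82000e-01] 0.937Traceback (most recent call last):
  File "m1.py", line 12, in <module>
    print(q,cs,*[np.round(v,3) for v in boxfit({c:m[c] for c in cs},x0,s,zc)])
                                        ~~~~~~^^^^^^^^^^^^^^^^^^^^^^^^^^^^^^
  File "h.py", line 27, in boxfit
    best=min((minimize(cost,[x0[0],x0[1],y],method="Nelder-Mead",options=dict(initial_simplex=np.array([[0,0,0],[6,0,0],[0,6,0],[0,0,.25]])+[x0[0],x0[1],y])) for y in np.arange(-1.5,1.6,.5)),key=lambda r:r.fun)
  File "h.py", line 27, in <genexpr>
    best=min((minimize(cost,[x0[0],x0[1],y],method="Nelder-Mead",options=dict(initial_simplex=np.array([[0,0,0],[6,0,0],[0,6,0],[0,0,.25]])+[x0[0],x0[1],y])) for y in np.arange(-1.5,1.6,.5)),key=lambda r:r.fun)
              ~~~~~~~~^^^^^^^^^^^^^^^^^^^^^^^^^^^^^^^^^^^^^^^^^^^^^^^^^^^^^^^^^^^^^^^^^^^^^^^^^^^^^^^^^^^^^^^^^^^^^^^^^^^^^^^^^^^^^^^^^^^^^^^^^^^^^^^^^^^^^^^
    res = _minimize_neldermead(fun, x0, args, callback, bounds=bounds,
                               **options)
    fxcc = func(xcc)
    fx = function(np.copy(x), *(wrapper_args + args))
  File "h.py", line 20, in cost
    h=cv2.convexHull(proj(cam,P).astype(np.float32))[:,0]
                     ~~~~^^^^^^^
  File "h.py", line 12, in proj
    p=eyes.camera_params(cam); T=np.array(p["camera_from_world"]); K=np.array(p["camera_matrix"])
ValueError: time passes only in moves, steps and waits
```

View pics/crop.png

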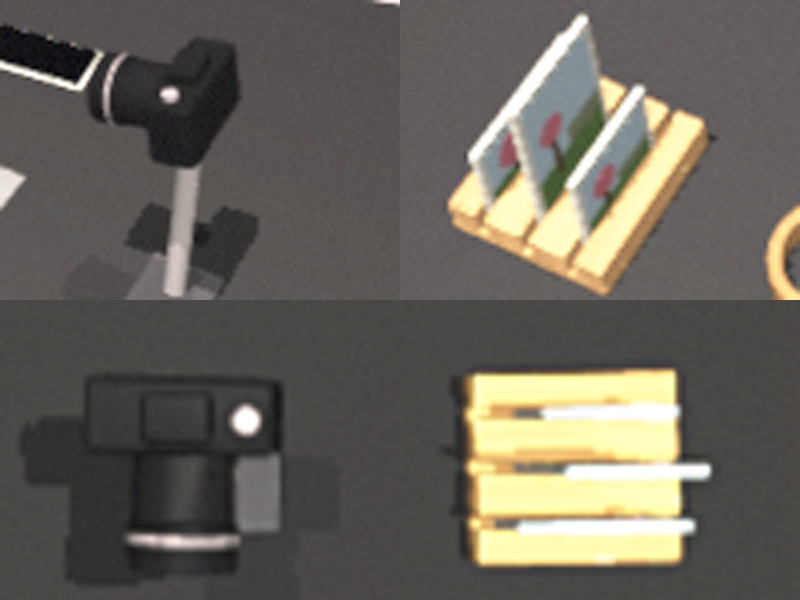

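```bash
sed -i 's/^def world/from functools import lru_cache\n@lru_cache\ndef CP(c): return eyes.camera_params(c)\ndef world/; s/p=eyes.camera_params(cam)/p=CP(cam)/' h.py
cat >> m1.py <<'E'
Q=[np.load("cam_"+c+".npy") for c in D]
P=np.vstack(Q)
def ax(y,t): return np.array([np.cos(y)*np.cos(t),np.sin(y)*np.cos(t),np.sin(t)])  # back into camera: tilt down => +z
# cylinder fit r=33, joint; then per camera
for name,A in [("joint",P),("scene",Q[0]),("top",Q[1])]:
    best=None
    for t0 in (0,.15,.3):
        p=np.array([700,193,270,0,t0]); 
        for it in range(6):
            a=ax(p[3],p[4]); s=(A-p[:3])@a
            # front of lens: robust min of s along axis
            rad=np.linalg.norm((A-p[:3])-s[:,None]*a,axis=1); near=rad<45
            f=np.percentile(s[near],1); L=A[(s>f+3)&(s<f+58)&(rad<42)]
            def res(q):
                a=ax(q[2],q[3]); v=L-np.array([680,q[0],q[1]]); return np.linalg.norm(v-(v@a)[:,None]*a,axis=1)-33
            r=least_squares(res,[p[1]+(680-p[0])*np.tan(p[3]),p[2]+(680-p[0])*np.tan(p[4]),p[3],p[4]],loss="soft_l1",f_scale=2)
            p=np.array([680,*r.x])
        a=ax(p[3],p[4]); s=(A-p[:3])@a; rad=np.linalg.norm((A-p[:3])-s[:,None]*a,axis=1)
        f=np.percentile(s[rad<36],[.5,1,2,5]); 
        print(name,t0,np.round(p,3),len(L),"cost",r.cost/len(L),"front at",np.round(p[:3]+f[1]*a,1),np.round(f,1))
E
python3 m1.py
```

```text
loose_block ('scene',) [425.067 248.      2.867] 0.934
loose_block ('top',) [ 4.29098e+02  2.47538e+02 -2.87000e-01] 0.945
loose_block ('scene', 'top') [ 4.27357e+02  2.47353e+02 -2.79000e-01] 0.918
pile_top_centre ('scene',) [537.  -75.   -1.5] 0.0
pile_top_centre ('top',) [539.139 -72.542   0.545] 0.917
pile_top_centre ('scene', 'top') [539.139 -72.542   0.545] 0.458
rack ('top',) [ 4.81732e+02 -3.29149e+02  2.90000e-02] 0.855
scene mat 2656 [469.98294308 173.31734439   1.68564324] [array([436.459, 152.954,   1.476]), np.float64(0.662)]
top mat 2175 [450.64402465 208.12461376   5.53304859] [array([449.771, 208.925,   1.545]), np.float64(0.945)]
panel_tall plane x = 482.6513243258734 + -0.014621518057616969 dy -0.0074973135489670995 dz at [ 482.73480547 -337.47394508  107.09330893] 611 y [-378.85936104 -289.74316108] z [ 46.53040064 157.90656946]
joint 0 [ 6.80000e+02  2.00340e+02  2.50287e+02 -7.00000e-03  1.48000e-01] 734 cost 0.8624396362275708 front at [650.  200.5 245.8] [-31.3 -30.4 -28.9 -26. ]
joint 0.15 [ 6.80000e+02  2.00340e+02  2.50287e+02 -7.00000e-03  1.48000e-01] 734 
[... 405 characters left out ...]
8.16    -4.864    2.812] 233 cost 3.4602910030617826 front at [736.  246.9 261.2] [-392.5 -391.8 -387.5 -379.4]
scene 0.3 [680.    201.284 250.09   -3.125   2.98 ] 339 cost 0.7871845603235705 front at [648.8 200.8 245. ] [-31.8 -31.6 -30.7 -27.9]
top 0 [680.    199.609 225.711   3.102  -0.696] 429 cost 4.584548059022286 front at [762.9 196.3 295.1] [-108.2 -108.1 -108.  -107.2]
top 0.15 [ 6.80000e+02  1.99176e+02  2.50491e+02 -2.40000e-02  1.41000e-01] 384 cost 0.6074838328121791 front at [652.  199.8 246.5] [-28.4 -28.3 -28.2 -25.3]
top 0.3 [ 6.80000e+02  1.99358e+02  2.25792e+02 -3.40000e-02 -2.44600e+00] 430 cost 4.586538008411493 front at [762.9 196.5 295. ] [-108.2 -108.1 -107.9 -107.1]
```

Emit:
{"fn": "play_rows", "kwargs": {"offset": [[22, -40, -12], [22, -40, -12], [22, -40, -12], [22, -40, -12], [22, -40, -12], [22, -40, -12], [22, -40, -12], [22, -40, -12], [0, 0, 0]], "turn": [0.015, 0.015, 0.015, 0.015, 0.015, 0.015, 0.015, 0.02, 0], "grip": 1}}

```text
clock: 4.0
position: [425.1, 244.6, 133.3]
ee_rot: [-0.606, 0.795, 0.002, 0.003]
contact_force: [-0.6, -0.1, 0.8]
gripper_width: 85.3
```

Run:
```python
from h import *
M=np.load("masks.npz"); 
im=np.load("scene1.npz")["im"]; d=np.load("scene1.npz")["d"]
W=world("scene",d)
# pile, scene: bright pixels within area
g=(W[...,2]>4)&(abs(W[...,0]-538)<60)&(abs(W[...,1]+74)<60)
g2=(im.max(-1)>95)&(abs(W[...,0]-538)<65)&(abs(W[...,1]+74)<65)
for n,m in (("depth",g),("col",g2),("net",M["pile_top_centre_scene"])): print(n,m.sum(),[np.round(v,3) for v in boxfit({"scene":m},(538,-74),(80,55,28),14)])
it=np.load("top1.npz")["im"]; Wt=world("top",np.load("top1.npz")["d"])
g3=(it.max(-1)>95)&(abs(Wt[...,0]-538)<65)&(abs(Wt[...,1]+74)<65)
for n,m in (("col",g3),("net",M["pile_top_centre_top"])): print("top",n,m.sum(),[np.round(v,3) for v in boxfit({"top":m},(538,-74),(80,55,28),14)])
# camera body planes
def plane(P,it=400,tol=2,seed=0):
    rng=np.random.default_rng(seed); b=None
    for _ in range(it):
        s=P[rng.choice(len(P),3,False)]; n=np.cross(s[1]-s[0],s[2]-s[0]); 
        if np.linalg.norm(n)<200: continue
        n/=np.linalg.norm(n); k=abs((P-s[0])@n)<tol
        if b is None or k.sum()>b.sum(): b=k
    Q=P[b]; c=Q.mean(0); n=np.linalg.svd(Q-c)[2][2]; return c,n,b
P=np.load("cam_scene.npy"); T=np.load("cam_top.npy")
for nm,A in (("scene back",P[P[:,0]>715]),("top top",T[(T[:,0]>700)&(T[:,2]>270)])):
    for k in range(4):
        if len(A)<60: break
        c,n,b=plane(A); n=n*np.sign(n[np.argmax(abs(n))]); print(nm,np.round(c),np.round(n,3),b.sum(),np.round(np.ptp(A[b],axis=0))); A=A[~b]
```

```text
depth 447 [array([534.944, -70.053,  -2.599]), np.float64(0.913)]
col 1210 [array([ 5.50568e+02, -1.07635e+02,  3.90000e-02]), np.float64(0.422)]
net 616 [array([538. , -74. ,  -1.5]), np.float64(0.0)]
top col 432 [array([539.253, -72.473,   0.57 ]), np.float64(0.877)]
top net 352 [array([539.108, -72.706,   0.545]), np.float64(0.917)]
scene back [760. 191. 273.] [ 0.976 -0.044  0.211] 291 [ 19. 109.  62.]
scene back [737. 142. 267.] [ 0.025  1.    -0.01 ] 179 [45.  4. 63.]
scene back [737. 193. 298.] [-0.209  0.013  0.978] 137 [ 38. 106.  10.]
scene back [733. 185. 309.] [-0.061 -0.185  0.981] 68 [30. 61. 12.]
top top [737. 198. 298.] [-0.201  0.012  0.98 ] 320 [ 57. 108.  15.]
top top [734. 196. 311.] [-0.163  0.012  0.987] 113 [28. 35.  7.]
top top [725. 197. 292.] [-0.213  0.013  0.977] 97 [ 57. 108.  14.]
top top [725. 190. 296.] [ 0.734  0.006 -0.679] 54 [43. 90. 46.]
```

Emit:
{"fn": "play_rows", "kwargs": {"offset": [[2, 3, -30], [0, 0, -30], [0, 0, -25], [0, 0, -20], [0, 0, -10], [0, 0, 0]], "turn": [-0.017, 0, 0, 0, 0, 0]}}

```text
clock: 4.6
position: [430.6, 249.7, 17.7]
ee_rot: [-0.598, 0.801, 0.002, 0.008]
contact_force: [0.2, -0.2, -0.2]
gripper_width: 85.4
```

Emit:
{"fn": "play_rows", "kwargs": {"offset": [[-3.5, -2, -8], [0, 0, -6], [0, 0, -1], [0, 0, 0]], "turn": [0, 0, 0, 0]}}

```text
clock: 5.0
position: [428.2, 249.9, 4.2]
ee_rot: [-0.599, 0.801, 0.003, 0.011]
contact_force: [-0.6, -0.3, -0.4]
gripper_width: 85.4
```

Emit:
{"fn": "play_rows", "kwargs": {"offset": [[-1, -2, -2], [0, 0, 0]], "turn": [0, 0]}}

```text
clock: 5.2
position: [427.5, 248.1, 2.8]
ee_rot: [-0.599, 0.801, 0.003, 0.012]
contact_force: [-0.7, -0.7, -0.4]
gripper_width: 84.8
```

Emit:
{"fn": "play_rows", "kwargs": {"offset": [[0, 0, 0], [0, 0, 0], [0, 0, 0], [0, 0, 0], [0, 0, 0]], "turn": [0, 0, 0, 0, 0], "grip": -1}}

```text
clock: 5.7
position: [428.0, 248.5, 3.9]
ee_rot: [-0.599, 0.801, 0.003, 0.013]
contact_force: [-0.4, -0.2, -1.3]
gripper_width: 53.5
```

Emit:
{"fn": "play_rows", "kwargs": {"offset": [[0, 0, 15], [0, 0, 25], [0, 0, 25], [5, -15, 10], [7, -22, 0], [7, -22, 0], [7, -22, 0], [7, -22, 0], [7, -22, 0], [7, -22, 0], [7, -22, 0], [7, -22, 0]], "turn": [0, 0, -0.1, -0.14, -0.14, -0.14, -0.14, -0.14, -0.14, -0.14, -0.14, -0.14]}}

```text
clock: 6.9
position: [487.7, 51.0, 79.0]
ee_rot: [0.064, 0.998, -0.004, 0.01]
contact_force: [1.1, 0.2, -0.8]
gripper_width: 52.9
```

Emit:
{"fn": "play_rows", "kwargs": {"offset": [[7, -18, 0], [7, -18, 0], [7, -18, 0], [7, -18, 0], [7, -18, 0], [7, -18, 0], [4, -10, 0], [0, 0, 0], [0, 0, 0]], "turn": [-0.13, -0.13, -0.13, -0.13, -0.13, -0.13, -0.1, 0, 0]}}

```text
clock: 7.8
position: [532.4, -75.2, 75.1]
ee_rot: [0.501, 0.865, -0.009, 0.003]
contact_force: [0.1, -0.0, -1.3]
gripper_width: 53.1
```

Run:
```python
from h import *
s=arm.read_state(); print(s["position"],s["ee_rot"],s["contact_force"])
for c in ("scene","top"):
    im,d=eyes.get_image(c); save(c,im,c+"2"); np.savez(c+"2.npz",im=im,d=d)
    for r in silhouettes(c,"loose_block")[:3]:
        P=world(c,d,r["mask"]); print(c,round(r["score"],2),np.round(r["bbox"]).astype(int).tolist(),len(P),np.round(np.median(P,0)) if len(P) else '')
a=cv2.imread("pics/scene2.png")[190:280,230:350]; b=cv2.imread("pics/top2.png")[170:260,310:430]
cv2.imwrite("pics/c2.png",np.hstack([cv2.resize(x,(400,300),interpolation=cv2.INTER_CUBIC) for x in (a,b)]))
```

```text
[532.41102655 -75.17525339  75.08253384] [ 0.50144841  0.86513502 -0.00888224  0.00346396] [ 0.12975198 -0.04507794 -1.31871949]
scene 0.66 [286, 236, 27, 16] 261 [543. -80.  87.]
```

View pics/c2.png

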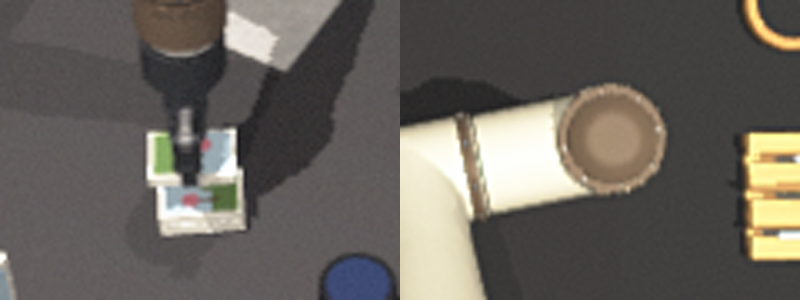

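Emit:
{"fn": "play_rows", "kwargs": {"offset": [[4.5, 4, -10], [0, 0, -10], [0, 0, -8], [0, 0, 0]], "turn": [0.03, 0, 0, 0]}}

```text
clock: 8.4
position: [537.0, -68.7, 45.0]
ee_rot: [0.485, 0.874, -0.009, 0.004]
contact_force: [-0.9, -0.5, -1.2]
gripper_width: 53.1
```

Run:
```python
from h import *
s=arm.read_state(); p=s["position"]; q=s["ee_rot"]; print(p,q)
zc=p[2]-3.9+10
ms=[]
for k in range(3):
    im,d=eyes.get_image("scene"); r=silhouettes("scene","loose_block")
    if r: 
        m=r[0]["mask"]; h=cv2.convexHull(np.argwhere(m)[:,::-1].astype(np.int32)); mm=np.zeros(m.shape,np.uint8); cv2.fillConvexPoly(mm,h,1)
        print(round(r[0]["score"],2),[np.round(v,3) for v in boxfit({"scene":m},(537,-72),(80,55,14),zc)],[np.round(v,3) for v in boxfit({"scene":mm>0},(537,-72),(80,55,14),zc)])
save("scene",im,"scene3")
cv2.imwrite("pics/c3.png",cv2.resize(cv2.imread("pics/scene3.png")[220:280,250:330],(640,480),interpolation=cv2.INTER_CUBIC))
```

```text
[537.02803122 -68.69750555  44.96576873] [ 0.48544049  0.87421902 -0.00863262  0.00375731]
0.65 [array([537.504, -70.175,   0.558]), np.float64(0.616)] [array([537.481, -70.227,   0.568]), np.float64(0.939)]
0.69 [array([536.081, -68.862,   0.567]), np.float64(0.641)] [array([535.898, -69.52 ,   0.58 ]), np.float64(0.931)]
0.74 [array([537. , -72. ,  -1.5]), np.float64(0.0)] [array([537. , -72. ,  -1.5]), np.float64(0.0)]
```

View pics/c3.png

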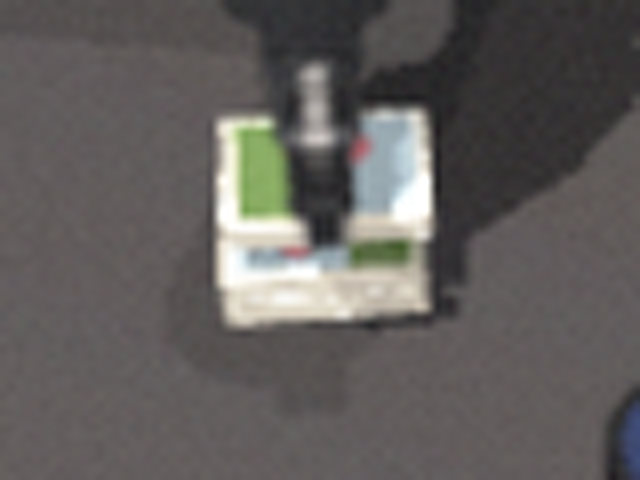

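Emit:
{"fn": "play_rows", "kwargs": {"offset": [[-1, -1.5, -6], [0, 0, -6], [0, 0, -2], [0, 0, 0]], "turn": [0, 0, 0, 0]}}

```text
clock: 9.1
position: [537.6, -70.6, 32.6]
ee_rot: [0.486, 0.874, -0.007, 0.006]
contact_force: [0.3, 0.2, -0.7]
gripper_width: 53.4
```

Emit:
{"fn": "play_rows", "kwargs": {"offset": [[-1.5, 0.5, -2.5], [0, 0, -1.5], [0, 0, 0]], "turn": [0, 0, 0]}}

```text
clock: 9.4
position: [536.0, -70.2, 29.1]
ee_rot: [0.486, 0.874, -0.007, 0.006]
contact_force: [0.2, -0.2, -0.7]
gripper_width: 53.0
```

Emit:
{"fn": "play_rows", "kwargs": {"offset": [[0, 0, -1], [0, 0, 0]], "turn": [0, 0]}}

```text
clock: 9.6
position: [536.2, -70.2, 29.1]
ee_rot: [0.485, 0.874, -0.007, 0.006]
contact_force: [-0.3, -0.5, -0.6]
gripper_width: 53.5
```

Emit:
{"fn": "play_rows", "kwargs": {"offset": [[0, 0, 0], [0, 0, 0], [0, 0, 0], [0, 0, 0], [0, 0, 0]], "turn": [0, 0, 0, 0, 0], "grip": 1}}

```text
clock: 10.1
position: [536.8, -70.1, 28.9]
ee_rot: [0.485, 0.874, -0.007, 0.007]
contact_force: [-0.4, -0.1, -0.8]
gripper_width: 85.5
```

Emit:
{"fn": "play_rows", "kwargs": {"offset": [[0, 0, 15], [0, 0, 30], [0, 0, 40], [-6, -25, 40], [-7, -30, 30], [-7, -30, 30], [-7, -30, 0], [-7, -30, 0], [0, 0, 0]], "turn": [0, 0, 0, 0.13, 0.13, 0.13, 0.13, 0.13, 0]}}

```text
clock: 11.0
position: [499.8, -220.0, 221.9]
ee_rot: [0.166, 0.986, -0.009, 0.012]
contact_force: [-0.2, -0.0, -0.8]
gripper_width: 85.5
```

```bash
cat > m2.py <<'E'
from h import *
s=arm.read_state(); p=s["position"]; q=s["ee_rot"]; print(s["clock"],p,q)
g={}
for c in ("scene","top"):
    im,d=eyes.get_image(c); save(c,im,c+"4"); np.savez(c+"4.npz",im=im,d=d)
    for q in ("loose_block","pile_top_centre","pile_bottom_centre"):
        for r in silhouettes(c,q)[:1]:
            P=world(c,d,r["mask"]); print(c,q,round(r["score"],2),np.round(r["bbox"]).astype(int).tolist(),len(P),np.round(np.median(P,0)) if len(P) else '',[[np.round(v,3) for v in boxfit({c:r["mask"]},(537,-71),(80,55,h),z)] for h,z in ((14,35),(42,21))])
a=cv2.imread("pics/scene4.png")[225:270,260:320]; b=cv2.imread("pics/top4.png")[193:238,330:390]
cv2.imwrite("pics/c4.png",np.hstack([cv2.resize(x,(400,300),interpolation=cv2.INTER_CUBIC) for x in (a,b)]))
E
python3 m2.py
```

```text
11.0 [ 499.75256945 -220.02482336  221.94667528] [ 0.16555656  0.98607905 -0.0093126   0.01234564]
scene loose_block 0.81 [288, 245, 29, 18] 397 [539. -75.  40.] [[array([536.519, -70.659,   0.556]), np.float64(0.935)], [array([525.407, -52.844,   0.556]), np.float64(0.715)]]
scene pile_top_centre 0.43 [291, 256, 23, 7] 68 [549. -96.  21.] [[array([542.49 , -81.807,   0.55 ]), np.float64(0.159)], [array([530.535, -64.366,   0.559]), np.float64(0.121)]]
```

View pics/c4.png

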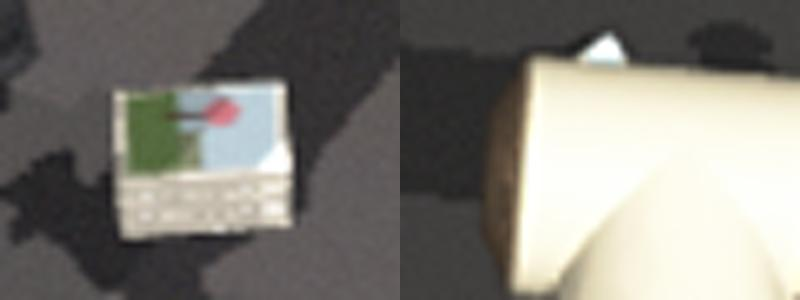

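Emit:
{"fn": "play_rows", "kwargs": {"offset": [[-5, -28, -5], [-5, -28, -5], [-5, -28, -5], [-4, -28, -5], [0, 0, 0]], "turn": [0.1, 0.1, 0.1, 0.05, 0]}}

```text
clock: 11.9
position: [483.3, -328.3, 199.7]
ee_rot: [-0.022, 1.0, -0.007, 0.013]
contact_force: [-0.1, 0.6, 0.7]
gripper_width: 85.1
```

```bash
cat > st.py <<'E'
from h import *
from scipy.spatial.transform import Rotation as R
s=arm.read_state(); r=R.from_quat(s["ee_rot"]).as_matrix()
print(round(s["clock"],2),np.round(s["position"],1),"jaw yaw",round(np.arctan2(r[1,0],r[0,0]),4),"toolz",np.round(r[:,2],4),"jawz",round(r[2,0],4),"j",np.round(s["joints"],3),"w",round(s["gripper_width"],1),"F",np.round(s["contact_force"],1))
E
python3 st.py
python3 - <<'E'
from h import *
for k in (0,1):
    d=np.load(f"scene{4 if k else 1}.npz")["d"]; W=world("scene",d); 
    g=(abs(W[...,0]-482)<9)&(W[...,1]>-400)&(W[...,1]<-270)&(W[...,2]>105)&(W[...,2]<165); P=W[g]
    print(len(P),np.round(np.percentile(P,[1,3,50,97,99],axis=0),1).tolist())
d=np.load("top1.npz")["d"]; W=world("top",d); g=(W[...,2]>130)&(abs(W[...,0]-483)<25)&(abs(W[...,1]+330)<70); P=W[g]
print(len(P),np.round(np.percentile(P,[0,3,50,97,100],axis=0),1).tolist())
E
```

```text
11.9 [ 483.3 -328.3  199.7] jaw yaw -3.0984 toolz [ 0.026  -0.0126 -0.9996] jawz -0.0254 j [-0.318  0.326 -0.165  0.004 -1.051  0.358] w 85.1 F [-0.1  0.6  0.7]
341 [[476.9, -379.0, 105.3], [477.7, -378.3, 106.4], [482.6, -337.2, 136.8], [484.1, -291.1, 157.3], [484.6, -289.7, 158.4]]
341 [[476.5, -379.7, 106.1], [477.2, -378.1, 107.1], [482.4, -338.2, 136.3], [485.2, -291.2, 158.1], [485.6, -289.7, 159.6]]
62 [[481.1, -379.4, 135.1], [481.1, -376.1, 144.7], [482.9, -331.3, 159.1], [484.7, -289.6, 161.5], [484.8, -289.4, 162.1]]
```

Emit:
{"fn": "play_rows", "kwargs": {"offset": [[-2, -6, -20], [0, 0, -25], [0, 0, -20], [0, 0, -10], [0, 0, 0]], "turn": [-0.023, 0, 0, 0, 0]}}

```text
clock: 12.4
position: [483.4, -331.9, 123.2]
ee_rot: [-0.009, 1.0, -0.007, 0.014]
contact_force: [-0.3, -0.1, 0.1]
gripper_width: 85.5
```

```bash
python3 st.py
```

```text
12.4 [ 483.4 -331.9  123.2] jaw yaw -3.1227 toolz [ 0.0277 -0.014  -0.9995] jawz -0.0274 j [-0.323  0.404 -0.261  0.006 -0.876  0.338] w 85.5 F [-0.3 -0.1  0.1]
```

Emit:
{"fn": "play_rows", "kwargs": {"offset": [[-2.5, -3, -7], [0, 0, 0]], "turn": [0, 0]}}

```text
clock: 12.6
position: [482.0, -334.6, 117.1]
ee_rot: [-0.01, 1.0, -0.008, 0.015]
contact_force: [-0.7, -0.0, 0.3]
gripper_width: 85.3
```

Emit:
{"fn": "play_rows", "kwargs": {"offset": [[0, 0, 0], [0, 0, 0], [0, 0, 0], [0, 0, 0], [0, 0, 0], [0, 0, 0]], "turn": [0, 0, 0, 0, 0, 0], "grip": -1}}

```text
clock: 13.2
position: [480.7, -335.3, 120.1]
ee_rot: [-0.01, 1.0, -0.008, 0.014]
contact_force: [-3.9, -0.8, 3.6]
gripper_width: 5.2
```

```bash
python3 st.py
```

```text
13.2 [ 480.7 -335.3  120.1] jaw yaw -3.1211 toolz [ 0.0273 -0.0164 -0.9995] jawz -0.027 j [-0.329  0.406 -0.267  0.009 -0.867  0.344] w 5.2 F [-3.9 -0.8  3.6]
```

Emit:
{"fn": "play_rows", "kwargs": {"offset": [[0, 0, 10], [0, 0, 12], [0, 0, 12], [0, 0, 20], [0, 0, 30], [0, 0, 35], [0, 0, 30], [0, 0, 0]], "turn": [0, 0, 0, 0, 0, 0, 0, 0]}}

```text
clock: 14.0
position: [481.0, -334.7, 280.3]
ee_rot: [-0.01, 1.0, -0.009, 0.017]
contact_force: [0.8, 0.0, -1.2]
gripper_width: 5.6
```

```bash
python3 st.py
cat > pan.py <<'E'
from h import *
import sys
from scipy.spatial.transform import Rotation as R
s=arm.read_state(); p=s["position"]; r=R.from_quat(s["ee_rot"]).as_matrix()
im,d=eyes.get_image("scene"); d2=[d]+[eyes.get_image("scene")[1] for _ in range(2)]; d=np.median(d2,0); save("scene",im,"scene_"+sys.argv[1])
W=world("scene",d); c=p+r[:,2]*32
# panel box region around expected centre
v=(W-c); g=(np.abs(v@r[:,0])<14)&(np.abs(v[...,1])<60)&(v[...,2]>-90)&(v[...,2]<85)
P=W[g]; P0=P
for _ in range(4):
    m=P.mean(0); n=np.linalg.svd(P-m)[2][2]; n*=np.sign(n[0]); P=P0[np.abs((P0-m)@n)<3]
m=P.mean(0)
z=np.array([0,0,1.])-n[2]*n; z/=np.linalg.norm(z); y=np.cross(z,n)
# in-plane rect
uv=np.c_[(P-m)@y,(P-m)@z]; low=P[uv[:,1]<-5]; ul=uv[uv[:,1]<0]
rect=cv2.minAreaRect(uv.astype(np.float32))
pc=lambda k,q:np.percentile(uv[:,k],q)
print("N",len(P),"n",np.round(n,3),"yaw",round(np.arctan2(n[1],n[0]),3),"lean",round(np.arcsin(n[2]),3),"rect",np.round(rect[0],1),np.round(rect[1],1),round(rect[2],2))
cen=m+y*(pc(0,1)+pc(0,99))/2+z*(pc(1,1)+pc(1,99))/2-3*n
print("extent",[round(pc(k,q),1) for k in (0,1) for q in (1,99)],"centre",np.round(cen,1),"centre-TCP",np.round(cen-p,1))
E
python3 pan.py a
```

```text
14.0 [ 481.  -334.7  280.3] jaw yaw -3.121 toolz [ 0.0335 -0.0176 -0.9993] jawz -0.0332 j [-0.329  0.269 -0.04   0.006 -1.224  0.347] w 5.6 F [ 0.8  0.  -1.2]
N 810 n [1.    0.016 0.023] yaw 0.016 lean 0.023 rect [ 6.4 10.8] [ 91.5 164.2] 0.21
extent [np.float64(-38.9), np.float64(50.9), np.float64(-67.9), np.float64(81.5)] centre [ 479.5 -333.2  240.3] centre-TCP [ -1.5   1.4 -40. ]
```

Emit:
{"fn": "play_rows", "kwargs": {"offset": [[42, 22, 0], [42, 22, 0], [42, 22, 0], [42, 22, 0], [42, 22, 0], [42, 22, 0], [42, 22, 0], [42, 20, 0], [0, 0, 0]], "turn": [0, 0, 0, 0, 0, 0, 0, 0, 0]}}

```text
clock: 15.05
position: [818.4, -147.8, 246.6]
ee_rot: [-0.007, 1.0, -0.001, -0.008]
contact_force: [-0.2, -0.0, -4.1]
gripper_width: 5.2
```

```bash
python3 st.py
```

```text
15.05 [ 818.4 -147.8  246.6] jaw yaw -3.1266 toolz [-0.0155 -0.002  -0.9999] jawz 0.0155 j [ 0.015  0.785  0.746  0.002 -1.547 -0.   ] w 5.2 F [-0.2 -0.  -4.1]
```

Emit:
{"fn": "play_rows", "kwargs": {"offset": [[15, 0, 15], [20, 0, 15], [20, 0, 10], [20, 0, 0], [20, 0, 0], [0, 0, 0]], "turn": [0, 0, 0, 0, 0, 0]}}

```text
clock: 15.65
position: [892.3, -142.1, 245.3]
ee_rot: [-0.009, 1.0, -0.001, -0.028]
contact_force: [0.5, 1.0, -0.0]
gripper_width: 5.5
```

```bash
python3 st.py
```

```text
15.65 [ 892.3 -142.1  245.3] jaw yaw -3.1232 toolz [-0.0551 -0.0033 -0.9985] jawz 0.0552 j [ 2.100e-02  1.096e+00  1.393e+00  2.000e-03 -1.923e+00 -1.000e-03] w 5.5 F [ 0.5  1.  -0. ]
```

Emit:
{"fn": "play_rows", "kwargs": {"offset": [[-30, 0, 0], [-45, 0, 0], [-45, 0, 0], [-45, 0, 0], [-45, 0, 0], [-45, 0, 0], [-45, 0, 0], [-45, 0, 0], [-45, 0, 0], [-45, 0, 0], [-20, 0, 0], [0, 0, 0]], "turn": [0, 0, 0, 0, 0, 0, 0, 0, 0, 0, 0, 0]}}

```text
clock: 16.85
position: [459.5, -142.9, 264.4]
ee_rot: [-0.009, 1.0, -0.0, 0.006]
contact_force: [0.9, -0.8, -0.5]
gripper_width: 5.4
```

```bash
python3 st.py
```

```text
16.85 [ 459.5 -142.9  264.4] jaw yaw -3.1236 toolz [ 1.220e-02 -7.000e-04 -9.999e-01] jawz -0.0122 j [ 3.800e-02  1.060e-01 -2.840e-01  1.000e-03 -1.169e+00 -2.000e-02] w 5.4 F [ 0.9 -0.8 -0.5]
```

Emit:
{"fn": "play_rows", "kwargs": {"offset": [[0, 0, 0], [0, 0, 0], [0, 0, 0], [0, 0, 0], [0, 0, 0], [0, 0, 0], [0, 0, 0], [0, 0, 0], [0, 0, 0], [0, 0, 0], [0, 0, 0], [0, 0, 0]], "turn": [0.15, 0.15, 0.15, 0.15, 0.15, 0.15, 0.15, 0.15, 0.15, 0.15, 0.15, 0.15]}}

```text
clock: 18.05
position: [477.0, -144.4, 293.2]
ee_rot: [0.79, -0.612, -0.002, -0.037]
contact_force: [0.2, 0.7, -1.6]
gripper_width: 5.2
```

Emit:
{"fn": "play_rows", "kwargs": {"offset": [[0, 0, 0], [0, 0, 0], [0, 0, 0], [0, 0, 0], [0, 0, 0], [0, 0, 0], [0, 0, 0]], "turn": [0.15, 0.15, 0.15, 0.15, 0.15, 0.15, 0]}}

```text
clock: 18.75
position: [487.9, -145.9, 308.0]
ee_rot: [0.978, -0.207, -0.001, -0.041]
contact_force: [-0.0, -0.6, -0.8]
gripper_width: 4.8
```

```bash
python3 st.py
```

```text
18.75 [ 487.9 -145.9  308. ] jaw yaw -0.4164 toolz [ 0.0155  0.0799 -0.9967] jawz -0.0182 j [-0.022  0.144 -0.101 -0.083 -1.313  2.767] w 4.8 F [-0.  -0.6 -0.8]
```

Emit:
{"fn": "play_rows", "kwargs": {"offset": [[45, 0, 0], [45, 0, 0], [45, 0, 0], [45, 0, 0], [45, 0, 0], [45, 0, 0], [35, 0, 0]], "turn": [0, 0, 0, 0, 0, 0, 0]}}

```text
clock: 19.45
position: [803.4, -147.1, 320.6]
ee_rot: [0.975, -0.219, 0.013, -0.043]
contact_force: [2.2, -0.1, -2.0]
gripper_width: 5.5
```

```bash
python3 st.py
```

```text
19.45 [ 803.4 -147.1  320.6] jaw yaw -0.4425 toolz [ 0.0447  0.0775 -0.996 ] jawz 0.0072 j [-0.014  0.718  0.821 -0.078 -1.63   2.707] w 5.5 F [ 2.2 -0.1 -2. ]
```

Emit:
{"fn": "play_rows", "kwargs": {"offset": [[0, 0, 2], [0, 0, 2], [0, 0, 2], [0, 0, 2], [0, 0, 2], [0, 0, 2], [0, 0, 2], [0, 0, 2], [0, 0, 2]], "turn": [-0.15, -0.15, -0.15, -0.15, -0.15, -0.15, -0.15, -0.15, -0.15]}}

```text
clock: 20.35
position: [816.1, -147.3, 332.5]
ee_rot: [-0.621, 0.782, -0.041, 0.031]
contact_force: [0.2, 0.8, -0.8]
gripper_width: 5.5
```

```bash
python3 st.py
```

```text
20.35 [ 816.1 -147.3  332.5] jaw yaw -1.7984 toolz [ 0.0994 -0.0253 -0.9947] jawz 0.0022 j [ 0.025  0.696  0.768  0.028 -1.544  1.319] w 5.5 F [ 0.2  0.8 -0.8]
```

Emit:
{"fn": "play_rows", "kwargs": {"offset": [[-40, 0, 0], [-40, 0, 0], [-40, 0, 0], [-40, 0, 0], [-40, 0, 0], [-40, 0, 0], [-40, 0, 0], [-40, 0, 0], [-20, 0, 0]], "turn": [-0.15, -0.15, -0.15, -0.15, -0.15, -0.15, -0.15, -0.15, -0.15]}}

```text
clock: 21.25
position: [472.7, -146.3, 331.1]
ee_rot: [0.004, 0.999, -0.054, 0.01]
contact_force: [0.4, -0.5, -1.5]
gripper_width: 5.4
```

```bash
python3 st.py
```

```text
21.25 [ 472.7 -146.3  331.1] jaw yaw 3.135 toolz [ 0.0199 -0.107  -0.9941] jawz -0.0208 j [ 0.096  0.076 -0.199  0.113 -1.289 -0.135] w 5.4 F [ 0.4 -0.5 -1.5]
```

Emit:
{"fn": "play_rows", "kwargs": {"offset": [[0, 0, -2], [0, 0, -2], [0, 0, -2], [0, 0, -2], [0, 0, -2], [0, 0, -2], [0, 0, -2], [0, 0, -2], [0, 0, -2], [0, 0, -2]], "turn": [-0.15, -0.15, -0.15, -0.15, -0.15, -0.15, -0.15, -0.15, -0.15, -0.15]}}

```text
clock: 22.25
position: [476.9, -145.7, 326.4]
ee_rot: [0.684, 0.728, -0.045, -0.007]
contact_force: [-1.1, -0.2, -1.7]
gripper_width: 5.8
```

```bash
python3 st.py
```

```text
22.25 [ 476.9 -145.7  326.4] jaw yaw 1.6347 toolz [-0.0716 -0.0554 -0.9959] jawz -0.0509 j [ 0.061  0.14  -0.112  0.052 -1.394 -1.581] w 5.8 F [-1.1 -0.2 -1.7]
```

Emit:
{"fn": "play_rows", "kwargs": {"offset": [[-1, 0, -2], [-1, 0, -2], [-1, 0, -2], [-1, 0, -2], [-1, 0, -2], [-1, 0, -2]], "turn": [0.01, -0.01, 0.01, -0.01, 0.01, -0.01]}}

```text
clock: 22.85
position: [472.1, -145.7, 316.4]
ee_rot: [0.684, 0.728, -0.041, -0.004]
contact_force: [-0.4, 0.3, -2.0]
gripper_width: 5.3
```

```bash
python3 st.py
```

```text
22.85 [ 472.1 -145.7  316.4] jaw yaw 1.6352 toolz [-0.0618 -0.0555 -0.9965] jawz -0.0515 j [ 0.063  0.131 -0.147  0.053 -1.359 -1.583] w 5.3 F [-0.4  0.3 -2. ]
```

Emit:
{"fn": "play_rows", "kwargs": {"offset": [[-1, 0, -4], [-1, 0, -4], [-1, 0, -4], [-1, 0, -4], [-1, 0, -4], [-1, 0, -4], [-1, 0, -4], [-1, 0, -4], [-1, 0, -4], [-1, 0, -4]], "turn": [0.15, 0.15, 0.15, 0.15, 0.15, 0.15, 0.15, 0.15, 0.15, 0.15]}}

```text
clock: 23.85
position: [460.7, -145.3, 273.6]
ee_rot: [0.001, 0.999, -0.033, 0.025]
contact_force: [-0.4, 0.0, -2.2]
gripper_width: 5.1
```

```bash
python3 st.py
```

```text
23.85 [ 460.7 -145.3  273.6] jaw yaw 3.1412 toolz [ 0.0505 -0.0661 -0.9965] jawz -0.0506 j [ 0.076  0.074 -0.328  0.077 -1.124 -0.11 ] w 5.1 F [-0.4  0.  -2.2]
```

Emit:
{"fn": "play_rows", "kwargs": {"offset": [[0, 0, 0], [0, 0, 0], [0, 0, 0], [0, 0, 0], [0, 0, 0], [0, 0, 0], [0, 0, 0], [0, 0, 0], [0, 0, 0], [0, 0, 0], [0, 0, 0], [0, 0, 0]], "turn": [-0.15, -0.15, -0.15, -0.15, -0.15, -0.15, 0.15, 0.15, 0.15, 0.15, 0.15, 0.15]}}

```text
clock: 25.05
position: [458.4, -145.1, 271.3]
ee_rot: [0.001, 0.999, -0.034, 0.024]
contact_force: [-0.2, -0.4, -0.9]
gripper_width: 5.5
```

```bash
python3 st.py
```

```text
25.05 [ 458.4 -145.1  271.3] jaw yaw 3.1414 toolz [ 0.0479 -0.0681 -0.9965] jawz -0.048 j [ 0.079  0.072 -0.336  0.08  -1.121 -0.114] w 5.5 F [-0.2 -0.4 -0.9]
```

Emit:
{"fn": "play_rows", "kwargs": {"offset": [[50, 0, 0], [50, 0, 0], [50, 0, 0], [50, 0, 0], [0, 0, 0], [-50, 0, 0], [-50, 0, 0], [-50, 0, 0], [-50, 0, 0]], "turn": [0, 0, 0, 0, 0, 0, 0, 0, 0]}}

```text
clock: 25.95
position: [461.2, -144.8, 256.9]
ee_rot: [-0.001, 0.999, -0.035, 0.015]
contact_force: [0.3, 0.1, -0.5]
gripper_width: 4.9
```

```bash
python3 st.py
```

```text
25.95 [ 461.2 -144.8  256.9] jaw yaw -3.1394 toolz [ 0.0293 -0.0691 -0.9972] jawz -0.0292 j [ 0.078  0.097 -0.345  0.08  -1.106 -0.112] w 4.9 F [ 0.3  0.1 -0.5]
```

Emit:
{"fn": "play_rows", "kwargs": {"offset": [[0, 0, 0], [0, 0, 0], [0, 0, 0], [0, 0, 0], [0, 0, 0]], "turn": [0, 0, 0, 0, 0]}}

```text
clock: 26.45
position: [454.9, -145.0, 257.2]
ee_rot: [-0.0, 0.999, -0.034, 0.014]
contact_force: [0.3, 0.1, -0.1]
gripper_width: 5.3
```

```bash
python3 st.py
```

```text
26.45 [ 454.9 -145.   257.2] jaw yaw -3.1403 toolz [ 0.028  -0.0683 -0.9973] jawz -0.028 j [ 0.079  0.087 -0.356  0.079 -1.107 -0.113] w 5.3 F [ 0.3  0.1 -0.1]
```

Emit:
{"fn": "play_rows", "kwargs": {"offset": [[-25, 0, 0], [-25, 0, 0], [-25, 0, 0], [-20, 0, 0], [-20, 0, 0], [-15, 0, 0]], "turn": [0, 0, 0, 0, 0, 0]}}

```text
clock: 27.05
position: [327.6, -144.6, 255.7]
ee_rot: [-0.0, 0.999, -0.035, 0.013]
contact_force: [0.5, 0.3, -0.9]
gripper_width: 5.8
```

```bash
python3 st.py
```

```text
27.05 [ 327.6 -144.6  255.7] jaw yaw -3.1401 toolz [ 0.0253 -0.0694 -0.9973] jawz -0.0253 j [ 0.113 -0.149 -0.585  0.08  -1.118 -0.147] w 5.8 F [ 0.5  0.3 -0.9]
```

Emit:
{"fn": "play_rows", "kwargs": {"offset": [[-20, 0, -25], [-20, 0, -25], [-15, 0, -25], [-15, 0, -25]], "turn": [0, 0, 0, 0]}}

```text
clock: 27.45
position: [260.9, -144.3, 157.3]
ee_rot: [-0.001, 0.999, -0.035, 0.02]
contact_force: [0.4, 0.3, -0.7]
gripper_width: 5.3
```

```bash
python3 st.py
```

```text
27.45 [ 260.9 -144.3  157.3] jaw yaw -3.1389 toolz [ 0.0398 -0.0694 -0.9968] jawz -0.0397 j [ 0.148 -0.183 -0.891  0.101 -0.836 -0.213] w 5.3 F [ 0.4  0.3 -0.7]
```

Emit:
{"fn": "play_rows", "kwargs": {"offset": [[-15, 0, -3], [-15, 0, -3], [-15, 0, 0], [-15, 0, 0], [-15, 0, 0]], "turn": [0, 0, 0, 0, 0]}}

```text
clock: 27.95
position: [182.9, -144.5, 148.8]
ee_rot: [-0.001, 0.999, -0.036, 0.016]
contact_force: [0.7, -0.2, -0.9]
gripper_width: 5.4
```

```bash
python3 st.py
```

```text
27.95 [ 182.9 -144.5  148.8] jaw yaw -3.1394 toolz [ 0.0312 -0.0711 -0.997 ] jawz -0.0311 j [ 0.226 -0.371 -1.016  0.097 -0.913 -0.284] w 5.4 F [ 0.7 -0.2 -0.9]
```

Emit:
{"fn": "play_rows", "kwargs": {"offset": [[-8, 0, -8], [-8, 0, -8], [-8, 0, -6], [-8, 0, 0], [-8, 0, 0]], "turn": [0, 0, 0, 0, 0]}}

```text
clock: 28.45
position: [147.9, -149.0, 137.4]
ee_rot: [-0.001, 0.999, -0.03, 0.013]
contact_force: [-0.5, 0.7, -1.5]
gripper_width: 5.3
```

```bash
python3 st.py
```

```text
28.45 [ 147.9 -149.   137.4] jaw yaw -3.138 toolz [ 0.0262 -0.0603 -0.9978] jawz -0.026 j [ 0.227 -0.444 -1.069  0.08  -0.936 -0.272] w 5.3 F [-0.5  0.7 -1.5]
```

Emit:
{"fn": "play_rows", "kwargs": {"offset": [[-6, 0, -2], [-6, 0, -2], [-6, 0, 0], [-6, 0, 0]], "turn": [0, 0, 0, 0]}}

```text
clock: 28.85
position: [125.1, -153.3, 141.8]
ee_rot: [-0.001, 1.0, -0.026, 0.01]
contact_force: [-1.0, -0.0, -1.7]
gripper_width: 5.1
```

```bash
python3 st.py
```

```text
28.85 [ 125.1 -153.3  141.8] jaw yaw -3.1394 toolz [ 0.021  -0.0524 -0.9984] jawz -0.0209 j [ 0.21  -0.51  -1.068  0.066 -1.004 -0.243] w 5.1 F [-1.  -0.  -1.7]
```

Emit:
{"fn": "play_rows", "kwargs": {"offset": [[25, 0, 30], [28, 0, 40], [28, 0, 40], [28, 0, 40], [28, 0, 40], [28, 0, 40], [28, 0, 40], [28, 0, 40]], "turn": [0, 0, 0, 0, 0, 0, 0, 0]}}

```text
clock: 29.65
position: [337.7, -154.4, 455.9]
ee_rot: [-0.0, 1.0, -0.025, 0.003]
contact_force: [1.0, 1.0, -1.3]
gripper_width: 5.1
```

```bash
python3 st.py
```

```text
29.65 [ 337.7 -154.4  455.9] jaw yaw -3.1408 toolz [ 0.0057 -0.0496 -0.9988] jawz -0.0056 j [ 0.06  -0.166 -0.101  0.05  -1.633 -0.056] w 5.1 F [ 1.   1.  -1.3]
```

Emit:
{"fn": "play_rows", "kwargs": {"offset": [[0, 0, -45], [0, 0, -48], [0, 0, -48], [0, 0, -48], [0, 0, -48]], "turn": [0, 0, 0, 0, 0]}}

```text
clock: 30.15
position: [351.5, -155.1, 232.2]
ee_rot: [-0.0, 0.999, -0.026, 0.026]
contact_force: [1.6, -0.9, -2.1]
gripper_width: 5.0
```

```bash
python3 st.py
```

```text
30.15 [ 351.5 -155.1  232.2] jaw yaw -3.1399 toolz [ 0.0517 -0.0526 -0.9973] jawz -0.0517 j [ 0.06  -0.084 -0.588  0.065 -1.02  -0.093] w 5.0 F [ 1.6 -0.9 -2.1]
```

Emit:
{"fn": "play_rows", "kwargs": {"offset": [[0, 0, 15], [0, 0, 25], [0, 0, 28], [0, 0, 28], [0, 0, 28], [0, 0, 28], [0, 0, 28], [0, 0, 28], [0, 0, 20]], "turn": [0, 0, 0, 0, 0, 0, 0, 0, 0]}}

```text
clock: 31.05
position: [331.2, -154.2, 452.2]
ee_rot: [0.0, 1.0, -0.025, 0.002]
contact_force: [0.8, 0.0, -2.6]
gripper_width: 5.7
```

```bash
python3 st.py
```

```text
31.05 [ 331.2 -154.2  452.2] jaw yaw -3.1416 toolz [ 0.0033 -0.0493 -0.9988] jawz -0.0033 j [ 0.062 -0.177 -0.118  0.05  -1.63  -0.059] w 5.7 F [ 0.8  0.  -2.6]
```

Emit:
{"fn": "play_rows", "kwargs": {"offset": [[0, 0, -50], [0, 0, -50], [0, 0, -50], [0, 0, -50], [0, 0, -50]], "turn": [0, 0, 0, 0, 0]}}

```text
clock: 31.55
position: [335.3, -154.8, 209.7]
ee_rot: [-0.0, 1.0, -0.026, 0.018]
contact_force: [1.6, -0.7, -2.1]
gripper_width: 5.5
```

```bash
python3 st.py
```

```text
31.55 [ 335.3 -154.8  209.7] jaw yaw -3.1405 toolz [ 0.0358 -0.0511 -0.998 ] jawz -0.0358 j [ 0.062 -0.083 -0.647  0.064 -0.975 -0.097] w 5.5 F [ 1.6 -0.7 -2.1]
```

Emit:
{"fn": "play_rows", "kwargs": {"offset": [[0, 0, 0], [0, 0, 0], [0, 0, 0], [0, 0, 0], [0, 0, 0], [0, 0, 0], [0, 0, 0], [0, 0, 0], [0, 0, 0], [0, 0, 0], [0, 0, 0], [0, 0, 0]], "turn": [0.15, 0.15, 0.15, 0.15, 0.15, 0.15, 0.15, 0.15, 0.15, 0.15, 0.15, 0.15]}}

```text
clock: 32.75
position: [323.0, -153.9, 201.8]
ee_rot: [0.785, -0.619, 0.008, -0.02]
contact_force: [-0.5, -1.6, -1.2]
gripper_width: 5.1
```

Emit:
{"fn": "play_rows", "kwargs": {"offset": [[0, 0, 10], [0, 0, 10], [0, 0, 20], [0, 0, 30], [0, 0, 50], [0, 0, 50], [0, 0, 50], [0, 0, 50], [0, 0, 50], [0, 0, 50]], "turn": [0.15, 0.15, 0.15, 0.15, 0, 0, 0, 0, 0, 0]}}

```text
clock: 33.75
position: [310.9, -152.3, 571.6]
ee_rot: [0.933, -0.358, -0.008, -0.018]
contact_force: [1.2, -1.6, -0.4]
gripper_width: 5.5
```

```bash
python3 st.py
```

```text
33.75 [ 310.9 -152.3  571.6] jaw yaw -0.7321 toolz [-0.0015  0.0395 -0.9992] jawz -0.0276 j [-0.014 -0.144  0.234 -0.043 -1.951  2.408] w 5.5 F [ 1.2 -1.6 -0.4]
```

Emit:
{"fn": "play_rows", "kwargs": {"offset": [[8, 22, 0], [8, 22, 0], [8, 22, 0], [8, 22, 0], [8, 22, 0], [8, 22, 0], [8, 22, 0], [8, 22, 0], [8, 22, 0], [8, 22, 0], [8, 22, 0], [8, 22, 0]], "turn": [-0.15, -0.15, -0.15, -0.15, -0.15, -0.15, -0.15, -0.15, -0.15, -0.15, -0.15, -0.15]}}

```text
clock: 34.95
position: [402.9, 117.6, 582.6]
ee_rot: [-0.298, 0.954, -0.016, 0.014]
contact_force: [-0.8, 0.6, -0.7]
gripper_width: 5.0
```

Emit:
{"fn": "play_rows", "kwargs": {"offset": [[8, 22, 0], [8, 22, 0], [8, 22, 0], [8, 22, 0]], "turn": [-0.15, -0.15, -0.15, -0.01]}}

```text
clock: 35.35
position: [434.2, 208.9, 582.8]
ee_rot: [-0.071, 0.997, -0.02, 0.009]
contact_force: [0.8, -0.0, -1.5]
gripper_width: 5.6
```

```bash
python3 st.py
```

```text
35.35 [434.2 208.9 582.8] jaw yaw -2.9989 toolz [ 0.021  -0.0382 -0.999 ] jawz -0.0153 j [ 0.813  0.112  0.479  0.045 -1.951 -0.655] w 5.6 F [ 0.8 -0.  -1.5]
```

Emit:
{"fn": "play_rows", "kwargs": {"offset": [[0, 0, -50], [0, 0, -50], [0, 0, -50], [0, 0, -50], [0, 0, -50], [0, 0, -50], [0, 0, -30]], "turn": [-0.14, 0, 0, 0, 0, 0, 0]}}

```text
clock: 36.05
position: [433.1, 211.0, 251.6]
ee_rot: [0.0, 1.0, -0.017, 0.011]
contact_force: [1.2, 0.3, -0.7]
gripper_width: 5.1
```

```bash
python3 st.py
```

```text
36.05 [433.1 211.  251.6] jaw yaw 3.1411 toolz [ 0.021  -0.0344 -0.9992] jawz -0.021 j [ 0.817  0.121 -0.315  0.043 -1.145 -0.835] w 5.1 F [ 1.2  0.3 -0.7]
```

Emit:
{"fn": "play_rows", "kwargs": {"offset": [[0, 0, 50], [0, 0, 50], [0, 0, 50], [0, 0, 50], [-33, -33, 10], [-33, -33, 0], [-30, -30, -20], [0, 0, -50], [0, 0, -50], [0, 0, -50], [0, 0, -50]], "turn": [0, 0, 0, 0, 0, 0, 0, 0, 0, 0, 0]}}

```text
clock: 37.15
position: [321.5, 100.3, 232.8]
ee_rot: [0.0, 1.0, -0.026, 0.001]
contact_force: [1.3, 1.2, -2.9]
gripper_width: 5.4
```

```bash
python3 st.py
```

```text
37.15 [321.5 100.3 232.8] jaw yaw 3.141 toolz [ 0.0016 -0.0517 -0.9987] jawz -0.0016 j [ 0.833 -0.133 -0.616  0.04  -1.125 -0.851] w 5.4 F [ 1.3  1.2 -2.9]
```

Emit:
{"fn": "play_rows", "kwargs": {"offset": [[16, -27, -30], [16, -27, -30], [16, -27, -30], [0, 0, -10], [0, 0, -5], [0, 0, -5], [0, 0, -5], [0, 0, -5]], "turn": [0, 0, 0, 0, 0, 0, 0, 0]}}

```text
clock: 37.95
position: [369.4, 12.8, 112.3]
ee_rot: [-0.007, 0.999, -0.033, -0.002]
contact_force: [-8.2, -12.0, 50.7]
gripper_width: 5.5
```

```bash
python3 st.py
```

```text
37.95 [369.4  12.8 112.3] jaw yaw -3.1275 toolz [-0.0034 -0.0657 -0.9978] jawz 0.0043 j [ 0.53   0.095 -0.774  0.082 -0.74  -0.577] w 5.5 F [ -8.2 -12.   50.7]
```

Emit:
{"fn": "play_rows", "kwargs": {"offset": [[-2, 0, -4], [-2, 0, -4], [-2, 0, -4], [-2, 0, -4], [-2, 0, -4], [-2, 0, -4]], "turn": [0, 0, 0, 0, 0, 0]}}

```text
clock: 38.55
position: [367.9, 14.7, 113.0]
ee_rot: [-0.021, 0.999, -0.039, 0.01]
contact_force: [-6.5, -4.4, 28.1]
gripper_width: 5.3
```

```bash
python3 st.py
```

```text
38.55 [367.9  14.7 113. ] jaw yaw -3.0983 toolz [ 0.0219 -0.0773 -0.9968] jawz -0.0186 j [ 0.556  0.079 -0.804  0.118 -0.713 -0.604] w 5.3 F [-6.5 -4.4 28.1]
```

Emit:
{"fn": "play_rows", "kwargs": {"offset": [[-3, -2, -6], [-3, -2, -6], [-3, -2, -6], [-3, -2, -6], [-3, -2, -6], [-3, -2, -6], [-3, -2, -6], [-3, -2, -6]], "turn": [-0.01, -0.01, -0.01, 0, 0, 0, 0, 0]}}

```text
clock: 39.35
position: [366.7, 9.6, 111.3]
ee_rot: [-0.022, 0.998, -0.042, 0.036]
contact_force: [-21.0, 9.2, 56.8]
gripper_width: 5.1
```

```bash
python3 st.py
```

```text
39.35 [366.7   9.6 111.3] jaw yaw -3.095 toolz [ 0.0742 -0.083  -0.9938] jawz -0.0706 j [ 0.57   0.052 -0.867  0.185 -0.642 -0.674] w 5.1 F [-21.    9.2  56.8]
```

Emit:
{"fn": "play_rows", "kwargs": {"offset": [[-3, -2, -6], [-3, -2, -6], [-3, -2, -6], [-3, -2, -6], [-3, -2, -6], [-3, -2, -6], [-3, -2, -6], [-3, -2, -6], [-3, -2, -6]], "turn": [-0.02, -0.02, -0.01, 0, 0, 0, 0, 0, 0]}}

```text
clock: 40.25
position: [362.8, 9.0, 111.2]
ee_rot: [-0.014, 0.997, -0.043, 0.067]
contact_force: [-30.5, 11.7, 64.4]
gripper_width: 5.1
```

```bash
python3 st.py
```

```text
40.25 [362.8   9.  111.2] jaw yaw -3.1082 toolz [ 0.1343 -0.0848 -0.9873] jawz -0.1319 j [ 0.599  0.014 -0.945  0.276 -0.565 -0.801] w 5.1 F [-30.5  11.7  64.4]
```

Emit:
{"fn": "play_rows", "kwargs": {"offset": [[2, 0, 15], [5, 10, 35], [16, 37, 25], [16, 37, 20], [16, 37, 18], [16, 37, 18], [15, 35, 0], [0, 0, 0]], "turn": [0, 0, 0, 0, 0, 0, 0, 0]}}

```text
clock: 41.05
position: [448.2, 216.9, 259.0]
ee_rot: [-0.019, 0.996, -0.034, 0.076]
contact_force: [-0.5, -0.4, -0.9]
gripper_width: 5.5
```

```bash
python3 st.py; python3 pan.py b
cat > lens.py <<'E'
from h import *
P=np.vstack([np.load("cam_scene.npy"),np.load("cam_top.npy")])
for t in (.18,.205,.22):
    for yw in (-.03,-.01,.01):
        a=np.array([np.cos(t)*np.cos(yw),np.cos(t)*np.sin(yw),np.sin(t)]); u=np.cross([0,0,1],a); u/=np.linalg.norm(u); w=np.cross(a,u)
        s=P@a; f=np.percentile(s,1); L=P[(s>f+2)&(s<f+60)]
        r=least_squares(lambda q:np.hypot(L@u-q[0],L@w-q[1])-33,[u@[680,200,250],w@[680,200,250]],loss="soft_l1",f_scale=2)
        F=a*f+u*r.x[0]+w*r.x[1]; print(t,yw,round(r.cost/len(L),3),"front",np.round(F,1),"view",np.round(F-200*a,1))
E
python3 lens.py
```

```text
41.05 [448.2 216.9 259. ] jaw yaw -3.0973 toolz [ 0.1529 -0.0642 -0.9862] jawz -0.1503 j [ 0.873  0.093 -0.391  0.184 -1.044 -0.924] w 5.5 F [-0.5 -0.4 -0.9]
N 491 n [0.988 0.038 0.148] yaw 0.038 lean 0.148 rect [5.5 7.5] [ 94.6 154.8] 0.77
extent [np.float64(-40.5), np.float64(51.6), np.float64(-67.8), np.float64(80.8)] centre [450.2 216.7 224. ] centre-TCP [  2.   -0.2 -35. ]
0.18 -0.03 0.956 front [653.  201.1 245.3] view [456.3 207.  209.5]
0.18 -0.01 0.934 front [652.7 200.6 245.3] view [455.9 202.6 209.4]
0.18 0.01 0.938 front [652.3 200.  245.2] view [455.5 198.1 209.4]
0.205 -0.03 1.093 front [653.7 201.1 244.6] view [457.9 207.  203.9]
0.205 -0.01 1.059 front [653.  200.6 244.5] view [457.2 202.6 203.8]
0.205 0.01 1.038 front [652.6 200.1 244.5] view [456.8 198.2 203.8]
0.22 -0.03 1.203 front [653.7 201.2 244.2] view [458.6 207.  200.5]
0.22 -0.01 1.172 front [653.4 200.7 244.2] view [458.2 202.6 200.5]
0.22 0.01 1.14 front [653.1 200.2 244.2] view [457.9 198.2 200.5]
```

Emit:
{"fn": "play_rows", "kwargs": {"offset": [[1.5, -4.5, -6], [1.5, -4.5, -6], [1, -3, -4], [0.5, -1, -2], [0, 0, 0], [0, 0, 0]], "turn": [-0.02, -0.015, -0.01, 0, 0, 0]}}

```text
clock: 41.8
position: [448.2, 193.2, 237.8]
ee_rot: [0.008, 0.997, -0.038, 0.072]
contact_force: [0.5, 1.2, -1.8]
gripper_width: 5.4
```

```bash
python3 st.py; python3 pan.py c; python3 m2.py
python3 - <<'E'
import cv2
a=cv2.imread('pics/scene_c.png'); cv2.imwrite('pics/c5.png',cv2.resize(a[110:290,220:420],(800,600) if 0 else (660,594),interpolation=cv2.INTER_CUBIC))
E
```

```text
41.8 [448.2 193.2 237.8] jaw yaw 3.1306 toolz [ 0.1435 -0.0766 -0.9867] jawz -0.1447 j [ 0.838  0.097 -0.444  0.189 -0.999 -0.955] w 5.4 F [ 0.5  1.2 -1.8]
N 527 n [ 0.989 -0.017  0.145] yaw -0.017 lean 0.146 rect [5.8 8.3] [ 95.7 154.4] 0.58
extent [np.float64(-40.0), np.float64(50.9), np.float64(-68.0), np.float64(80.8)] centre [451.2 194.4 201.7] centre-TCP [  3.    1.3 -36.1]
41.95 [448.26406338 193.60863541 237.99359379] [ 0.00797806  0.99662902 -0.03767767  0.07243848]
scene loose_block 0.78 [290, 247, 30, 18] 410 [538. -75.  40.] [[array([536.596, -70.894,   0.557]), np.float64(0.95)], [array([527.241, -55.399,   0.538]), np.float64(0.734)]]
scene pile_top_centre 0.53 [291, 245, 27, 20] 397 [538. -75.  40.] [[array([536.001, -70.138,   0.568]), np.float64(0.917)], [array([525.318, -53.14 ,   0.563]), np.float64(0.724)]]
top loose_block 0.64 [361, 213, 22, 29] 324 [541. -70.  43.] [[array([ 5.40546e+02, -7.00080e+01,  5.38000e-01]), np.float64(0.865)], [array([ 5.41095e+02, -7.03660e+01,  5.16000e-01]), np.float64(0.839)]]
```

View pics/c5.png

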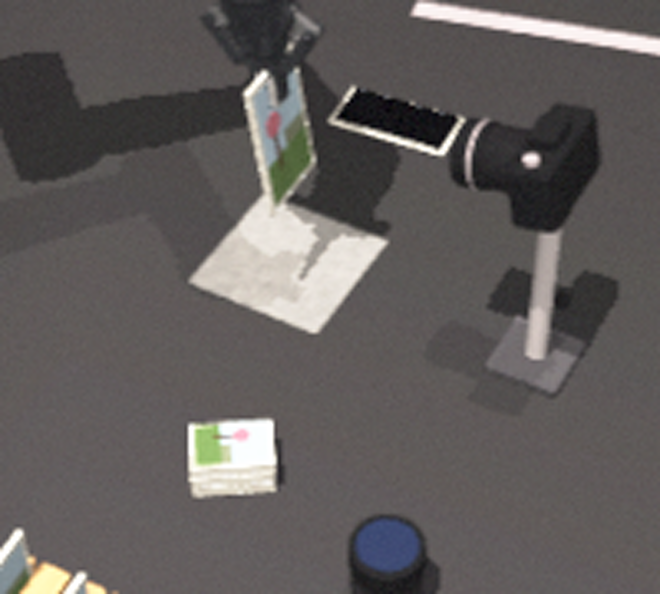

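Emit:
{"fn": "play_rows", "kwargs": {"offset": [[2, 3, 1.5], [2, 3, 1], [1, 1, 0], [0, 0, 0], [0, 0, 0]], "turn": [0, 0, 0, 0, 0]}}

```text
clock: 42.85
position: [453.8, 201.6, 240.6]
ee_rot: [0.008, 0.997, -0.038, 0.072]
contact_force: [0.0, 0.5, -1.7]
gripper_width: 5.4
```

```bash
python3 st.py; python3 pan.py d; python3 st.py
```

```text
42.85 [453.8 201.6 240.6] jaw yaw 3.1314 toolz [ 0.1438 -0.0762 -0.9867] jawz -0.1449 j [ 0.842  0.11  -0.42   0.188 -1.009 -0.955] w 5.4 F [ 0.   0.5 -1.7]
N 512 n [ 0.989 -0.013  0.148] yaw -0.013 lean 0.149 rect [5.6 6.3] [155.   94.1] 89.79
extent [np.float64(-40.8), np.float64(49.1), np.float64(-68.8), np.float64(79.5)] centre [457.  201.5 203.7] centre-TCP [  3.2  -0.1 -36.9]
43.0 [453.7 201.5 240.7] jaw yaw 3.1315 toolz [ 0.1438 -0.0762 -0.9867] jawz -0.145 j [ 0.841  0.11  -0.42   0.188 -1.009 -0.955] w 5.4 F [-0.7 -0.4 -1.2]
```

Centre is within about 2 mm of the estimate. I'll hold still for a moment, then hand in.

Emit:
{"fn": "play_rows", "kwargs": {"offset": [[0, 0, 0], [0, 0, 0], [0, 0, 0], [0, 0, 0]], "turn": [0, 0, 0, 0]}}

```text
clock: 43.4
position: [453.5, 201.2, 240.7]
ee_rot: [0.008, 0.997, -0.038, 0.072]
contact_force: [0.2, 0.8, -1.8]
gripper_width: 5.2
```

```bash
python3 st.py; python3 -c "
from bench import arm
print(arm.job_done())"
```

```text
43.4 [453.5 201.2 240.7] jaw yaw 3.1313 toolz [ 0.1437 -0.0763 -0.9867] jawz -0.1449 j [ 0.841  0.11  -0.421  0.188 -1.009 -0.955] w 5.2 F [ 0.2  0.8 -1.8]
the job is handed in; nothing more can be done
None
```

I stacked the loose block on the pile and let go of it. The tall panel is held up in front of the lens. The job was handed in at 43.4 s of the 51 s allowed; no verdict was reported.

**Pile:** the last picture shows three blocks flush. The fitted top block lies about 1.5–3 mm from the pile's starting position in both cameras, and the yaw agrees within about 0.03 rad.

**Panel:** its centre measured (457, 201.5, 203.7) mm, against an estimated view point of about (457, 202.5, 204) mm. Its yaw was -0.013 rad and it leans back 0.149 rad.

**Getting the lean:** the moves could not tilt the tool, and attempts at the edges of the arm's reach did not tilt it usefully. I got the lean by pressing the panel's lower edge on the bare desk. The wrist force read at most 64 N in the checks between moves.

**Less certain:**
- **Camera tilt:** its body faces gave about 0.205 rad, while a fit to the lens barrel gave about 0.15. The lean is within 0.06 rad of either, against the 0.16 allowed.
- **Sideways roll:** the tool is rolled about 0.076 rad. Most of that arose after the panel was gripped, so the panel is likely rolled by a similar amount. Even combined with the lean error it should stay under 0.16 rad.
- **Bystanders and other panels:** I did not measure these again at the end. I kept the moves clear of them, and the parts visible in the last picture looked unmoved.

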